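# Clamp a brass bushing in the torque-limited bench vice

## Robot

A 7-joint arm with a two-finger parallel gripper is mounted at the origin on the work surface. World frame = base frame: x ahead of the robot, y to its left, z up, the work surface at z = 0. Lengths are in m, angles in rad, forces in N, time in s.
With the tool pointing down it reaches from about 0.4 to 0.925 m from the base axis. Payload 5.6 kg.
Tool frame: the origin (TCP) lies at the very end of the fingers, on their centre line; the grasp point (between the pads) lies ctrl.grip_point_offset behind it (ctrl.grip_point_offset is the distance from the TCP to the grasp point, in m); z points along the fingers, y is the line along which they close (so a half turn about z gives the same grasp; the last joint's range is limited). The gripper opens to 85 mm and grips with 20 to 120 N. Pads are 22 mm wide; open, the fingers measure 114 mm over their backs; the gripper's body (76 mm by 85 mm) begins 54 mm behind the grasp point. The pads swing forward as they close: fully open they stand 13 mm farther back than shut.
Start: joints at [1.134, 0.468, -0.012, 1.603, 0.006, 1.071, -0.056], TCP at [0.249, -0.6, 0.196] pointing down, gripper open.
Joint ranges: [-2.53, 2.53], [-0.31, 2.02], [-1.57, 1.55], [0.28, 2.44], [-1.29, 4.43], [0.15, 1.84], [-2.92, 2.92]. Speed limits (rad/s): [2.57, 2.57, 3.14, 3.14, 3.14, 3.14, 3.14].

## Interface

Orientations are given as a unit quaternion [x, y, z, w].
In Python, from plant import ctrl, viewer, workorder gives the robot as it stands. The module is installed in compiled form; this text tells all that it offers.
- The arm moves only by the tool servo_tool, never from a script. Its argument "increments" is a list of rows, each an object of numbers: "jaw": the finger opening in m, from 0 to 0.0854; "x", "y", "z": the shift along the world's x, y, z in m; "rx", "ry", "rz": the turn, a rotation vector about the world's x, y, z in rad. A call has 1 to 12 rows; each row is the pose to reach, as a shift and turn from the pose commanded when the call began; what a row does not reach only later rows make up. A row lasts 1/8 s, in which the tool goes at most 62.5 mm and 10.7 degrees, less where a joint would pass 70% of its speed; a pose out of reach is approached as far as the arm can. A call with a gripper value outside its range is refused whole. The fingers move at their own pace and stop on an object; the grip force is fixed at half the most. Time passes only in rows, so rows that repeat a pose let the fingers close. It gives the time, the measured TCP pose, the force, the opening and the grip force at its end, in the units of the state.
- ctrl.state(): the state, without advancing time (a new reading comes with each control period).
- viewer.get_image(name): name is "scene" or "side" or "wrist"; returns a dict with "image" (480x640x3 uint8, red, green, blue), "fx", "fy", "cx", "cy" (pixels), "rvec" (rotation vector, rad) and "tvec" (3), from world to camera coordinates, as OpenCV has them; the wrist camera has in their place "mount" (4x4, takes a point from camera to tool coordinates, whose origin is the TCP and whose axes are the flange's). Camera axes: x right, y down, z forward; pixel columns grow to the right and rows downward; lengths in m; the calibration is good to about 2 mm. A picture is of the moment at which its call begins: read the wrist's pose just before it. There is no depth.
- workorder.hand_in(): hands the job in; it is judged then, once.
The state is a dict: "time_s": time; "joint_pos": joint angles; "joint_vel": joint speeds; "effort": joint torques, N m; "tcp_pos": TCP position; "tcp_rot": TCP orientation; "ft_force": force on the tool from outside, world axes, zero at the start; "moment": the same for the moment, N m; "gripper_width": finger opening in m; "grip_force": force on a finger pad.
Only numpy, scipy, OpenCV 4.12 (cv2) and the standard library are available. Lean on these libraries where they do the work, as an engineer would, in place of code of your own. Each camera call takes 0.05 s, during which the arm holds its last target. There are 200 camera calls.

## Task

Clamp the brass hex bushing for gauging: take it from the rubber pad, stand it gently, hex head up, on the bed of the small blue vice midway between its two jaws, and let go of it. Then turn the vice's orange ratchet cap clockwise (seen from above), regripping as often as needed, until the moving jaw has run up and holds the bushing and you feel the cap's slip clutch give; let it slip on by about 40 degrees (70 at the very most), and let go, leaving the bushing clamped upright. Close the jaw with the cap only, do not force the bushing down, and leave the other fittings alone.

Things in the scene. Friction and masses are not known exactly. Their poses are not given: they have to be found in the camera images.
- vice: Blue bench vice, fixed. Origin: centre of its underside; z up, long axis y. Bed 76 (x) by 240 (y), 25 mm high, flat top. Gear head (block 66 by 76) from y = 41 to 117 mm, top at 65 mm, carries drum and orange cap. Stop jaw (steel, 44 wide in x, 24 long, top at 46 mm) bolted on the bed; its face, looking to +y, is somewhere from y = -49 to -69 mm, set anew each time: not given, to be felt.
- nest (a point): On top of the bed (25 mm above the table) between the jaws, at x = 0, y = -26 mm of the vice, axes as the vice's: stand the bushing here, within 5 mm; 6 mm or more are free on either side of its barrel. The moving jaw (44 wide, 22 long, top at 46 mm) starts with its face at y = -2 mm, runs to -y by 9 mm per rad of drum and stays where left; it meets stop and bushing after 1.4 to 3.7 rad.
- bushing_center (a point): Centre (23 mm over the foot) of the loose BRASS bushing, 0.17 to 0.35 kg, 46 tall: barrel 34 across, 30 high; on it a hex head 42 across flats (48 over corners), 16 high, dark bore. z up; flats face along x and every 60 degrees. Stands head up on a black pad 6 thick, in a row with two dark iron ones of that shape, some 90 mm apart, in any order. More than 45 N on the vice's bed spoils it.
- cap_grip (a point): On the upright axis of the orange ratchet cap at gripping height: 95 mm above the table, 12 under the cap's top; x = 0, y = 79 mm of the vice (fixed to it: it does not turn). Cap: ridged cylinder 36 across, 30 tall, free all round, turns endlessly; clockwise from above closes the jaw. Running the jaw takes about 0.08 N m; at 0.36 N m the clutch between cap and drum slips and the torque stays there.
- cap_top (a point): Centre of the cap's top, 107 mm above the table; fixed to the vice, does not turn. A white radial stripe on the cap's top starts in line with a black tick on the rim of the drum, the aluminium flange 46 mm across under the cap (its top at 70 mm). Both turn together while the jaw runs; the angle by which the stripe has then run clockwise past the tick is how far the clutch has slipped.
There are look-alikes about, which are no part of the job. What is shaped like the part that bears bushing_center but turquoise is not meant.

How it is judged:
By the outcome, as a careful person would: the job done as asked, in the order asked, and still so for the second after the job is handed in, with the robot touching nothing.
It also fails if it takes over 72 s, if anything falls off the work surface, if the arm or the gripper's body presses on something with over 40 N, if the wrist force passes 120 N, or if a joint passes its speed limit or range.

## Working session

There is one attempt and no reset: what is moved stays moved. The work goes in short steps, Python scripts to look and compute and a tool call to move; the robot and the scene stay as the last step left them, time stands still between calls to the robot, and variables do not carry over. Pictures are saved under pics/ and viewed, at most 10 in all, crops included, and the job is handed in when it is done.

Besides the shell and the picture viewer there is one more tool, called as name(argument=value, ...) on one line, values as JSON. servo_tool: Moves the arm, as the interface text tells. Its arguments: {"type":"object","properties":{"increments":{"type":"array","items":{"type":"object","properties":{"jaw":{"type":"number"},"x":{"type":"number"},"y":{"type":"number"},"z":{"type":"number"},"rx":{"type":"number"},"ry":{"type":"number"},"rz":{"type":"number"}}}}},"required":["increments"]}

```bash
mkdir -p pics
cat > h.py <<'E'
import numpy as np,cv2
from plant import ctrl,viewer,workorder
from scipy.spatial.transform import Rotation as R
def snap(n,f):
    s=ctrl.state(); d=viewer.get_image(n)
    cv2.imwrite(f,cv2.cvtColor(d['image'],cv2.COLOR_RGB2BGR))
    d['s']=s; np.save(f.replace('.png','.npy'),d,allow_pickle=True); return d
def cam(d):
    """returns camera-to-world R, origin"""
    if 'mount' in d:
        s=d['s'];T=np.eye(4);T[:3,:3]=R.from_quat(s['tcp_rot']).as_matrix();T[:3,3]=s['tcp_pos'];M=T@np.array(d['mount']);return M[:3,:3],M[:3,3]
    Rm=R.from_rotvec(np.ravel(d['rvec'])).as_matrix();return Rm.T,-Rm.T@np.ravel(d['tvec'])
def ray(f,u,v,z):
    d=np.load(f,allow_pickle=True).item();Rc,o=cam(d)
    r=Rc@np.array([(u-d['cx'])/d['fx'],(v-d['cy'])/d['fy'],1]);return o+r*(z-o[2])/r[2]
def proj(f,p):
    d=np.load(f,allow_pickle=True).item();Rc,o=cam(d);q=Rc.T@(np.array(p)-o)
    return [d['fx']*q[0]/q[2]+d['cx'],d['fy']*q[1]/q[2]+d['cy']]
E
python3 -c "
from h import *
for n in ['scene','side']:
    d=snap(n,'pics/%s0.png'%n);print(n,cam(d)[1],cam(d)[0][:,2])
s=ctrl.state();print(s,ctrl.grip_point_offset)
a=cv2.imread('pics/scene0.png')
"
```

```text
scene [ 1.0249511  -0.37479502  0.90680735] [-0.47755652  0.36797427 -0.79783125]
side [0.02547801 0.59455709 0.91319661] [ 0.45287068 -0.54437494 -0.7060907 ]
{'time_s': 0.1, 'joint_pos': array([ 1.13400379,  0.4683182 , -0.0115656 ,  1.60352352,  0.00599002,
        1.07138367, -0.05632601]), 'joint_vel': array([ 0.00149356, -0.00136301, -0.00131502, -0.00356881, -0.00051311,
        0.00218572,  0.00080829]), 'effort': array([ 1.69779269e-03, -5.33516121e+01,  2.17099657e-02, -2.51965481e+01,
        1.14703961e-02,  4.27189501e-03, -1.17240327e-05]), 'tcp_pos': array([ 0.24910676, -0.59977608,  0.19481804]), 'tcp_rot': array([ 9.80690728e-01,  1.95563436e-01, -2.16313320e-04, -7.69519651e-04]), 'ft_force': array([ 0.47582619,  1.0779187 , -0.01837789]), 'moment': array([-0.01486643,  0.0462553 , -0.05814673]), 'grip_force': 0.0, 'gripper_width': 0.08541835939005984} 0.0187
```

View pics/scene0.png

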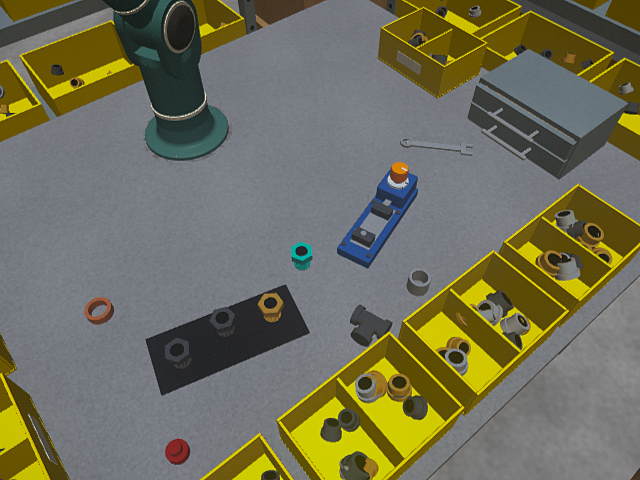

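View pics/side0.png

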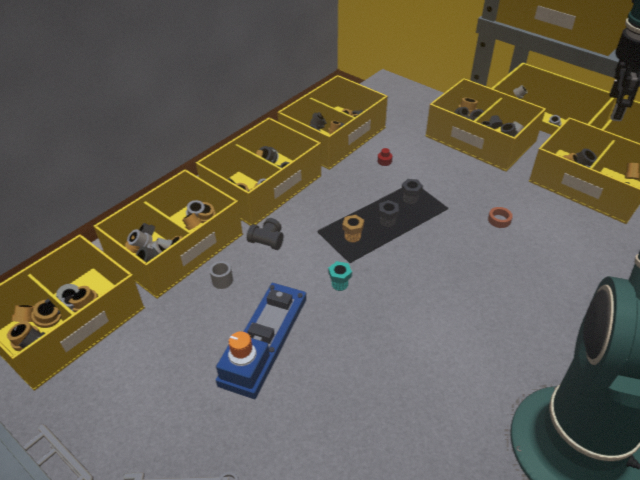

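The scene view shows the brass bushing at about (270,302) at the vice end of the pad, and the vice cap at about (399,170). The side view shows them at (353,225) and (241,343). I'll enlarge these.

```bash
python3 -c "
from h import *
a=cv2.imread('pics/scene0.png');b=cv2.imread('pics/side0.png')
A=cv2.resize(a[150:330,250:430],(400,400),interpolation=3) if 0 else cv2.resize(a[150:275,325:430],None,fx=4,fy=4,interpolation=2)
B=cv2.resize(b[280:405,210:310],None,fx=4,fy=4,interpolation=2)
cv2.imwrite('pics/c1.png',np.hstack([A[:,:400],B])[:500])
for f,u,v in [('scene',271,299),('side',352,220)]: print(ray('pics/%s0.png'%f,u,v,.052))
for f,u,v in [('scene',400,165),('side',240,338)]: print(ray('pics/%s0.png'%f,u,v,.107))
"
```

```text
Traceback (most recent call last):
_pickle.UnpicklingError: A load persistent id instruction was encountered, but no persistent_load function was specified.

The above exception was the direct cause of the following exception:

Traceback (most recent call last):
  File "h.py", line 14, in ray
    d=np.load(f,allow_pickle=True).item();Rc,o=cam(d)
      ~~~~~~~^^^^^^^^^^^^^^^^^^^^^
_pickle.UnpicklingError: Failed to interpret file 'pics/scene0.png' as a pickle
```

View pics/c1.png

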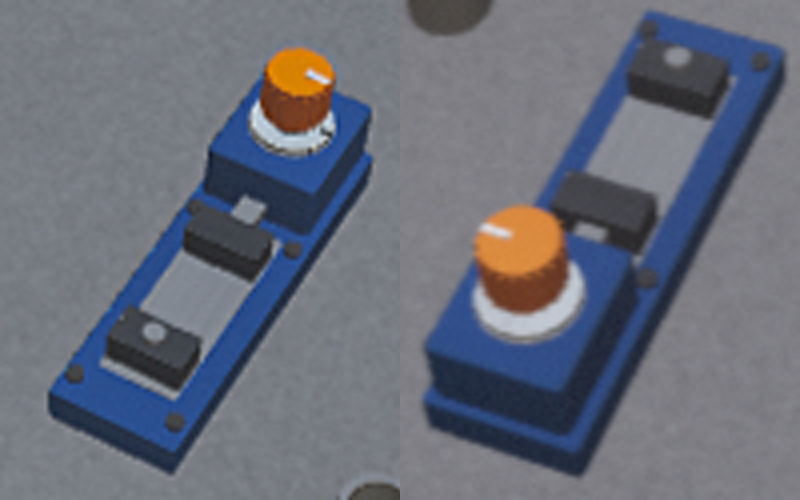

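Cap top is at scene (400,168.3) and side (240.2,340). The bed's -y end corners are at scene (337.5,248.8) and (369.3,265), and side (272,283) and (306.3,292).

```bash
sed -i "s/np.load(f,/np.load(f.replace('.png','.npy'),/" h.py; python3 -c "
from h import *
for f,u,v in [('scene',271,300),('side',353,221)]: print(ray('pics/%s0.png'%f,u,v,.052))
for n,L in {'scene':[(400,168.3,.107),(337.5,248.8,.025),(369.3,265,.025)],'side':[(240.2,340,.107),(272,283,.025),(306.3,292,.025)]}.items():
    p=[ray('pics/%s0.png'%n,*l) for l in L];m=(p[1]+p[2])/2;d=p[0]-m;print(p,np.hypot(*d[:2]),np.arctan2(d[1],d[0]),np.linalg.norm(p[1]-p[2]))
d=np.load('pics/scene0.npy',allow_pickle=True).item()['image'].astype(int)
"
```

```text
[ 0.57443619 -0.13710178  0.052     ]
[ 0.57783994 -0.14669999  0.052     ]
[array([0.51430219, 0.25134284, 0.107     ]), array([0.54793205, 0.050462  , 0.025     ]), array([0.62019917, 0.07440385, 0.025     ])] 0.2013799668056345 1.9245556890431197 0.07612981653556077
[array([0.50790774, 0.24853538, 0.107     ]), array([0.60765894, 0.0762262 , 0.025     ]), array([0.53942018, 0.05005251, 0.025     ])] 0.19667034084914525 1.9110379547830014 0.07308618300302464
```

servo_tool(increments=[{"x":0.055,"y":0.077,"z":0.01},{"x":0.327,"y":0.448,"z":0.06},{"x":0.327,"y":0.448,"z":0.06},{"x":0.327,"y":0.448,"z":0.06},{"x":0.327,"y":0.448,"z":0.06},{"x":0.327,"y":0.448,"z":0.06},{"x":0.327,"y":0.448,"z":0.06},{"x":0.327,"y":0.448,"z":0.06},{"x":0.327,"y":0.448,"z":0.06},{"x":0.327,"y":0.448,"z":0.06},{"x":0.327,"y":0.448,"z":0.06},{"x":0.327,"y":0.448,"z":0.06}])

```text
$.increments[0]: bad value
```

```bash
python3 -c "
from h import *
d=snap('wrist','pics/w1.png');print(d['mount'],d['fx'],cam(d));print(d['s']['tcp_pos'],d['s']['tcp_rot'])
print(proj('pics/w1.png',(.576,-.142,.052)))
"
```

```text
[[ 9.58579244e-04 -9.47646596e-01 -3.19319605e-01  8.35909801e-02]
 [ 9.99999338e-01  7.05055381e-04  9.09544148e-04  5.03986399e-04]
 [-6.36788411e-04 -3.19320265e-01  9.47646644e-01 -1.78158768e-01]
 [ 0.00000000e+00  0.00000000e+00  0.00000000e+00  1.00000000e+00]] 382.9208817273575 (array([[ 0.38445963, -0.87465888, -0.29523319],
       [-0.92314131, -0.36459945, -0.12197281],
       [-0.00095726,  0.31943557, -0.94760751]]), array([ 0.32662638, -0.56843194,  0.37296547]))
[ 0.24910676 -0.59977608  0.19481804] [ 9.80690728e-01  1.95563436e-01 -2.16313320e-04 -7.69519651e-04]
[np.float64(-322.81558355045973), np.float64(-786.7928017254537)]
```

View pics/w1.png

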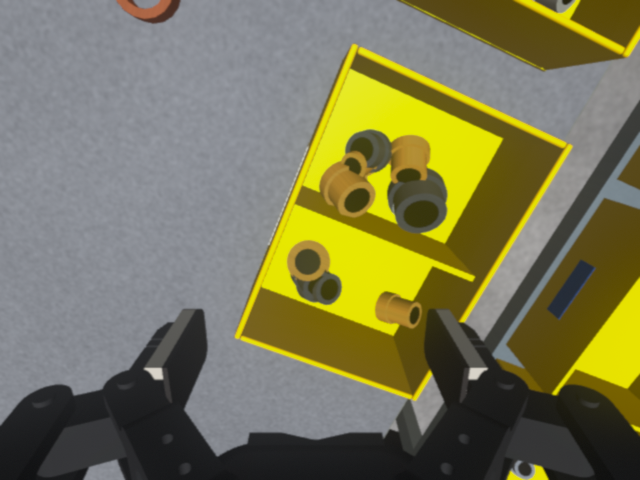

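The move was refused, so this picture shows only a bin. I'll try again with all fields given.

servo_tool(increments=[{"jaw":0.085,"x":0.055,"y":0.077,"z":0.01,"rx":0,"ry":0,"rz":0},{"jaw":0.085,"x":0.327,"y":0.448,"z":0.06,"rx":0,"ry":0,"rz":0},{"jaw":0.085,"x":0.327,"y":0.448,"z":0.06,"rx":0,"ry":0,"rz":0},{"jaw":0.085,"x":0.327,"y":0.448,"z":0.06,"rx":0,"ry":0,"rz":0},{"jaw":0.085,"x":0.327,"y":0.448,"z":0.06,"rx":0,"ry":0,"rz":0},{"jaw":0.085,"x":0.327,"y":0.448,"z":0.06,"rx":0,"ry":0,"rz":0},{"jaw":0.085,"x":0.327,"y":0.448,"z":0.06,"rx":0,"ry":0,"rz":0},{"jaw":0.085,"x":0.327,"y":0.448,"z":0.06,"rx":0,"ry":0,"rz":0},{"jaw":0.085,"x":0.327,"y":0.448,"z":0.06,"rx":0,"ry":0,"rz":0},{"jaw":0.085,"x":0.327,"y":0.448,"z":0.06,"rx":0,"ry":0,"rz":0},{"jaw":0.085,"x":0.327,"y":0.448,"z":0.06,"rx":0,"ry":0,"rz":0},{"jaw":0.085,"x":0.327,"y":0.448,"z":0.06,"rx":0,"ry":0,"rz":0}])

```text
time_s: 1.65
tcp_pos: [0.5754, -0.1542, 0.2554]
tcp_rot: [0.981, 0.194, -0.001, 0.0]
ft_force: [-0.9, -0.1, -0.3]
gripper_width: 0.085
grip_force: 0.0
```

```bash
python3 -c "
from h import *
d=snap('wrist','pics/w2.png');print(d['s']['tcp_pos'])
print(proj('pics/w2.png',(.576,-.142,.052)))
"
```

```text
[ 0.5754079  -0.15415733  0.2553574 ]
[np.float64(303.5115502699988), np.float64(187.2106482356341)]
```

View pics/w2.png

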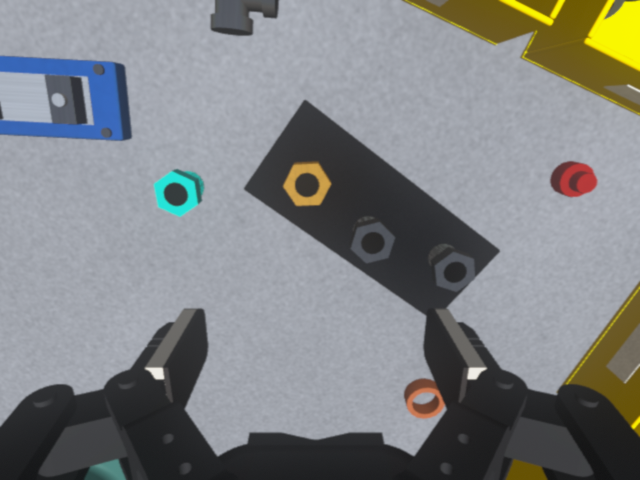

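The brass hex is centred at about (307,184), with corners at (284,183) and (331,185), so it needs a 30 degree turn to grip on flats.

```bash
python3 -c "
from h import *
f='pics/w2.png';h=cv2.cvtColor(cv2.imread(f),cv2.COLOR_BGR2HSV)
m=cv2.inRange(h,(12,110,120),(24,255,255));m[:140]=0;m[240:]=0;m[:,:250]=0;m[:,360:]=0
c=max(cv2.findContours(m,0,2)[0],key=cv2.contourArea)
c=cv2.convexHull(c)[:,0].astype(float);P=np.array([ray(f,u,v,.052)[:2] for u,v in c])
hull=cv2.convexHull((P*1e5).astype(np.int32));M=cv2.moments(hull);cx=np.array([M['m10'],M['m01']])/M['m00']/1e5
print('cent',cx)
Q=P-cx;best=[(np.ptp(Q@[np.cos(a),np.sin(a)]),a) for a in np.arange(0,np.pi,.01)]
# flats dir: sum width over three 60deg dirs min
g=lambda a:sum(np.ptp(Q@[np.cos(a+k*np.pi/3),np.sin(a+k*np.pi/3)]) for k in range(3))
A=np.arange(0,np.pi/3,.01);i=np.argmin([g(a) for a in A]);print('flat normal',A[i],g(A[i])/3, max(g(a) for a in A)/3)
print([ray(f,*p,.025) for p in [(124,63),(131,139)]])
t=R.from_quat(ctrl.state()['tcp_rot']).as_matrix();print('closing',np.arctan2(t[1,1],t[0,1]),t[:,2],ctrl.state()['joint_pos'])
"
```

```text
cent [ 0.5798804  -0.14377186]
flat normal 0.44 0.043039100687078724 0.04783937433440657
[array([0.61773614, 0.06465435, 0.025     ]), array([0.54925597, 0.041021  , 0.025     ])]
closing -1.1799181483092653 [-7.05371072e-04 -5.81510452e-04 -9.99999582e-01] [ 0.39887452  0.33939351 -0.24717676  1.66164293  0.09002299  1.15224023
 -1.05136358]
```

servo_tool(increments=[{"jaw":0.085,"x":0.004,"y":0.009,"z":-0.05,"rx":0,"ry":0,"rz":0.18},{"jaw":0.085,"x":0.004,"y":0.009,"z":-0.1,"rx":0,"ry":0,"rz":0.36},{"jaw":0.085,"x":0.004,"y":0.009,"z":-0.13,"rx":0,"ry":0,"rz":0.573},{"jaw":0.085,"x":0.004,"y":0.009,"z":-0.15,"rx":0,"ry":0,"rz":0.573},{"jaw":0.085,"x":0.004,"y":0.009,"z":-0.19,"rx":0,"ry":0,"rz":0.573},{"jaw":0.085,"x":0.004,"y":0.009,"z":-0.215,"rx":0,"ry":0,"rz":0.573},{"jaw":0.085,"x":0.004,"y":0.009,"z":-0.233,"rx":0,"ry":0,"rz":0.573},{"jaw":0.085,"x":0.004,"y":0.009,"z":-0.233,"rx":0,"ry":0,"rz":0.573}])

```text
time_s: 2.7
tcp_pos: [0.5798, -0.1435, 0.0219]
tcp_rot: [0.886, 0.464, -0.001, -0.0]
ft_force: [-0.2, -0.0, 0.3]
gripper_width: 0.0848
grip_force: 0.0
```

```bash
python3 -c "
from h import *
d=snap('wrist','pics/w3.png');s=d['s'];print(s['tcp_pos'],s['ft_force'])
print(proj('pics/w3.png',(.579,-.144,.052)),proj('pics/w3.png',s['tcp_pos']))
"
```

```text
[ 0.57976892 -0.14353179  0.02191934] [-0.23296333 -0.0070593   0.34268825]
[np.float64(311.3621956836334), np.float64(308.311190377951)] [np.float64(312.67787355050956), np.float64(277.2266890492395)]
```

View pics/w3.png

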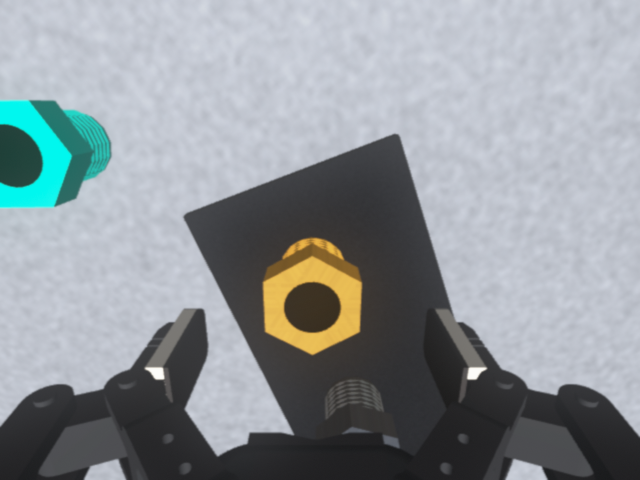

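The hex is centred at (312,307) between the pads, with its flats square to them. Closing.

servo_tool(increments=[{"jaw":0.02,"x":0,"y":0,"z":0,"rx":0,"ry":0,"rz":0},{"jaw":0.02,"x":0,"y":0,"z":0,"rx":0,"ry":0,"rz":0},{"jaw":0.02,"x":0,"y":0,"z":0,"rx":0,"ry":0,"rz":0},{"jaw":0.02,"x":0,"y":0,"z":0,"rx":0,"ry":0,"rz":0},{"jaw":0.02,"x":0,"y":0,"z":0,"rx":0,"ry":0,"rz":0},{"jaw":0.02,"x":0,"y":0,"z":0,"rx":0,"ry":0,"rz":0},{"jaw":0.02,"x":0,"y":0,"z":0.02,"rx":0,"ry":0,"rz":0},{"jaw":0.02,"x":0,"y":0,"z":0.06,"rx":0,"ry":0,"rz":0},{"jaw":0.02,"x":0,"y":0,"z":0.1,"rx":0,"ry":0,"rz":0},{"jaw":0.02,"x":0,"y":0,"z":0.13,"rx":0,"ry":0,"rz":0},{"jaw":0.02,"x":0,"y":0,"z":0.13,"rx":0,"ry":0,"rz":0}])

```text
time_s: 4.12
tcp_pos: [0.5826, -0.1436, 0.157]
tcp_rot: [0.885, 0.465, 0.003, 0.002]
ft_force: [0.1, -0.3, -0.6]
gripper_width: 0.0199
grip_force: 0.0
```

Opening is 20 mm with no force, so the bushing was not held. I'll look.

```bash
python3 -c "
from h import *
d=snap('wrist','pics/w4.png');s=d['s'];print(s['tcp_pos'],s['ft_force'],s['gripper_width'])
snap('side','pics/s4.png');snap('scene','pics/sc4.png')
a=cv2.imread('pics/w4.png')
b=cv2.imread('pics/s4.png')[100:280,280:460];c=cv2.imread('pics/sc4.png')[240:420,180:360]
cv2.imwrite('pics/c4.png',np.hstack([cv2.resize(a,(400,300)),cv2.resize(b,(300,300)),]) )
x=np.hstack([cv2.resize(a,(480,360)),cv2.resize(b,(320,360))]);cv2.imwrite('pics/c4.png',x)
"
```

```text
[ 0.58258908 -0.14356987  0.15697346] [ 0.06223907 -0.32714144 -0.57367222] 0.019918516596887377
```

View pics/c4.png

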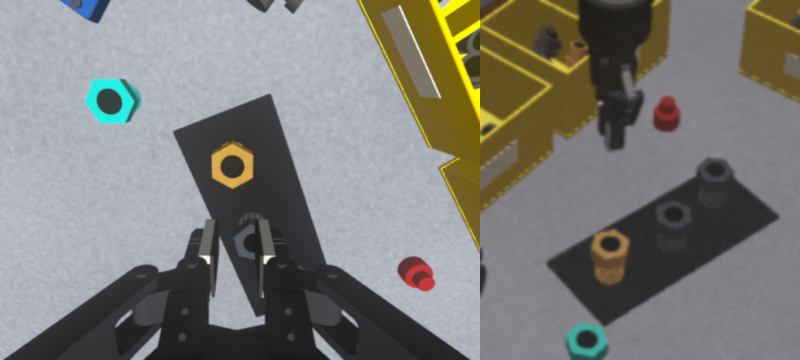

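The brass bushing still stands upright in its place; the fingers probably had not finished closing before the lift. I'll re-measure it and retry, checking the grip before lifting.

```bash
cat > loc.py <<'E'
from h import *
def brass(f,z,box=None):
    h=cv2.cvtColor(cv2.imread(f),cv2.COLOR_BGR2HSV)
    m=cv2.inRange(h,(12,110,150),(24,255,255))
    k=np.zeros_like(m);k[box[0]:box[1],box[2]:box[3]]=1;m*=k
    c=cv2.convexHull(max(cv2.findContours(m,0,2)[0],key=cv2.contourArea))[:,0].astype(float)
    P=np.array([ray(f,u,v,z)[:2] for u,v in c]);M=cv2.moments(cv2.convexHull((P*1e5).astype(np.int32)))
    cx=np.array([M['m10'],M['m01']])/M['m00']/1e5;Q=P-cx
    g=lambda a:sum(np.ptp(Q@[np.cos(a+k*np.pi/3),np.sin(a+k*np.pi/3)]) for k in range(3))
    A=np.arange(0,np.pi/3,.01);i=np.argmin([g(a) for a in A]);return cx,A[i],g(A[i])/3
E
python3 -c "
from loc import *
print(brass('pics/w4.png',.052,(150,280,250,370)))
s=ctrl.state();print(s['tcp_pos'],s['gripper_width'],s['joint_vel'])"
```

```text
(array([ 0.57967766, -0.14358145]), np.float64(0.44), np.float64(0.04233793140947816))
[ 0.57982808 -0.14325717  0.15257398] 0.019764850775950752 [-0.0002948   0.0195742   0.00130836  0.00809826 -0.00086322 -0.00295912
  0.00166651]
```

servo_tool(increments=[{"jaw":0.085,"x":0,"y":0,"z":0,"rx":0,"ry":0,"rz":0},{"jaw":0.085,"x":0,"y":0,"z":0,"rx":0,"ry":0,"rz":0}])

```text
time_s: 4.53
tcp_pos: [0.5799, -0.1431, 0.1518]
tcp_rot: [0.885, 0.465, -0.001, -0.001]
ft_force: [0.2, -0.1, -0.3]
gripper_width: 0.0553
grip_force: 0.0
```

servo_tool(increments=[{"jaw":0.085,"x":0,"y":-0.0005,"z":-0.05,"rx":0,"ry":0,"rz":0},{"jaw":0.085,"x":0,"y":-0.0005,"z":-0.1,"rx":0,"ry":0,"rz":0},{"jaw":0.085,"x":0,"y":-0.0005,"z":-0.125,"rx":0,"ry":0,"rz":0},{"jaw":0.085,"x":0,"y":-0.0005,"z":-0.137,"rx":0,"ry":0,"rz":0},{"jaw":0.085,"x":0,"y":-0.0005,"z":-0.137,"rx":0,"ry":0,"rz":0},{"jaw":0.02,"x":0,"y":-0.0005,"z":-0.137,"rx":0,"ry":0,"rz":0},{"jaw":0.02,"x":0,"y":-0.0005,"z":-0.137,"rx":0,"ry":0,"rz":0},{"jaw":0.02,"x":0,"y":-0.0005,"z":-0.137,"rx":0,"ry":0,"rz":0},{"jaw":0.02,"x":0,"y":-0.0005,"z":-0.137,"rx":0,"ry":0,"rz":0},{"jaw":0.02,"x":0,"y":-0.0005,"z":-0.137,"rx":0,"ry":0,"rz":0}])

```text
time_s: 5.78
tcp_pos: [0.5789, -0.1425, 0.0168]
tcp_rot: [0.885, 0.465, -0.001, -0.001]
ft_force: [-6.1, 2.6, 11.4]
gripper_width: 0.02
grip_force: 5.6
```

```bash
python3 -c "
from h import *
d=snap('wrist','pics/w5.png');snap('side','pics/s5.png');snap('scene','pics/sc5.png');s=ctrl.state();print(s['tcp_pos'],s['ft_force'],s['moment'],s['gripper_width'],s['grip_force'])
a=cv2.imread('pics/w5.png')[160:480,140:500]
b=cv2.imread('pics/s5.png')[160:290,290:450];c=cv2.imread('pics/sc5.png')[230:370,180:340]
cv2.imwrite('pics/c5.png',np.hstack([cv2.resize(a,(400,400)),np.vstack([cv2.resize(b,(400,300)),cv2.resize(c,(400,300))])[:400] if 0 else cv2.resize(b,(400,400))]))
"
```

```text
[ 0.5788989  -0.14246782  0.0167853 ] [-6.71205244  2.64001043 10.09900066] [ 0.78396702  1.51213173 -0.02237577] 0.019896066444422014 5.531753556933836
```

View pics/c5.png

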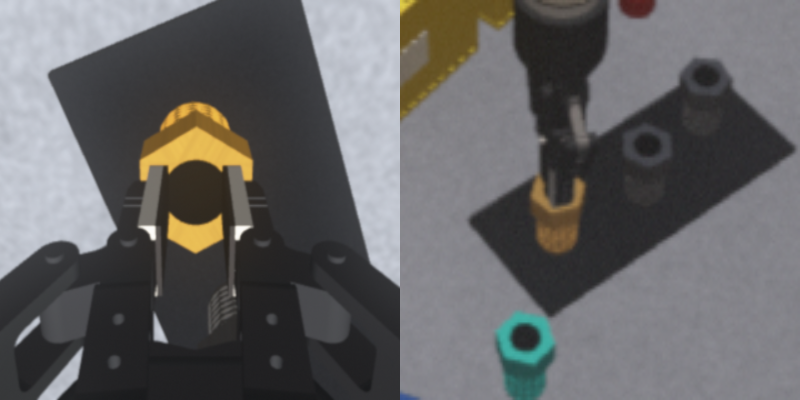

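The fingers are resting on top of the hex. The real finger tips lie about 35 mm (nearly shut) to 46 mm (fully open) behind the reported TCP, as both the contact and the finger pixels at (207/425,310) show. So I have to go deeper.

servo_tool(increments=[{"jaw":0.02,"x":0,"y":-0.001,"z":0.02,"rx":0,"ry":0,"rz":0},{"jaw":0.085,"x":0,"y":-0.001,"z":0.03,"rx":0,"ry":0,"rz":0},{"jaw":0.085,"x":0,"y":-0.001,"z":0.03,"rx":0,"ry":0,"rz":0},{"jaw":0.085,"x":0,"y":-0.001,"z":0.03,"rx":0,"ry":0,"rz":0},{"jaw":0.085,"x":0,"y":-0.001,"z":0.03,"rx":0,"ry":0,"rz":0},{"jaw":0.085,"x":0,"y":-0.001,"z":0.01,"rx":0,"ry":0,"rz":0},{"jaw":0.085,"x":0,"y":-0.001,"z":-0.005,"rx":0,"ry":0,"rz":0},{"jaw":0.085,"x":0,"y":-0.001,"z":-0.02,"rx":0,"ry":0,"rz":0},{"jaw":0.085,"x":0,"y":-0.001,"z":-0.026,"rx":0,"ry":0,"rz":0},{"jaw":0.085,"x":0,"y":-0.001,"z":-0.026,"rx":0,"ry":0,"rz":0}])

```text
time_s: 7.18
tcp_pos: [0.58, -0.1446, -0.011]
tcp_rot: [0.885, 0.465, -0.0, -0.0]
ft_force: [0.1, -0.0, 1.1]
gripper_width: 0.0849
grip_force: 0.0
```

servo_tool(increments=[{"jaw":0.03,"x":0,"y":0,"z":0,"rx":0,"ry":0,"rz":0},{"jaw":0.03,"x":0,"y":0,"z":0,"rx":0,"ry":0,"rz":0},{"jaw":0.03,"x":0,"y":0,"z":0,"rx":0,"ry":0,"rz":0},{"jaw":0.03,"x":0,"y":0,"z":0,"rx":0,"ry":0,"rz":0},{"jaw":0.03,"x":0,"y":0,"z":0,"rx":0,"ry":0,"rz":0}])

```text
time_s: 7.8
tcp_pos: [0.5808, -0.1447, -0.0095]
tcp_rot: [0.885, 0.465, 0.0, 0.0]
ft_force: [-1.3, -0.4, 5.8]
gripper_width: 0.0408
grip_force: 61.7
```

servo_tool(increments=[{"jaw":0.03,"x":0,"y":0,"z":0.02,"rx":0,"ry":0,"rz":0},{"jaw":0.03,"x":0,"y":0,"z":0.06,"rx":0,"ry":0,"rz":0},{"jaw":0.03,"x":0,"y":0,"z":0.11,"rx":0,"ry":0,"rz":0},{"jaw":0.03,"x":0,"y":0.02,"z":0.15,"rx":0,"ry":0,"rz":0.1},{"jaw":0.03,"x":-0.005,"y":0.06,"z":0.15,"rx":0,"ry":0,"rz":0.25},{"jaw":0.03,"x":-0.01,"y":0.11,"z":0.15,"rx":0,"ry":0,"rz":0.42},{"jaw":0.03,"x":-0.016,"y":0.16,"z":0.15,"rx":0,"ry":0,"rz":0.58},{"jaw":0.03,"x":-0.022,"y":0.21,"z":0.15,"rx":0,"ry":0,"rz":0.74},{"jaw":0.03,"x":-0.028,"y":0.255,"z":0.15,"rx":0,"ry":0,"rz":0.88},{"jaw":0.03,"x":-0.033,"y":0.285,"z":0.15,"rx":0,"ry":0,"rz":0.953},{"jaw":0.03,"x":-0.033,"y":0.296,"z":0.15,"rx":0,"ry":0,"rz":0.953},{"jaw":0.03,"x":-0.033,"y":0.296,"z":0.15,"rx":0,"ry":0,"rz":0.953}])

```text
time_s: 9.3
tcp_pos: [0.5476, 0.1508, 0.14]
tcp_rot: [0.574, 0.819, -0.0, 0.0]
ft_force: [0.6, -0.2, -2.4]
gripper_width: 0.0412
grip_force: 61.4
```

```bash
python3 -c "
from h import *
import time
d=snap('wrist','pics/w6.png');s=d['s'];print(s['tcp_pos'],s['tcp_rot'],s['ft_force'],s['gripper_width'],s['grip_force'],s['joint_vel'].round(3),s['joint_pos'])
"
```

```text
[0.54764427 0.15077896 0.14000211] [ 5.74032289e-01  8.18832548e-01 -1.48218909e-04  4.09011392e-04] [ 0.6309471  -0.24554087 -2.36707305] 0.04115645210109015 61.36038064956665 [0.025 0.002 0.025 0.006 0.009 0.001 0.01 ] [ 0.1626039   0.48384907 -0.63222891  1.82535621  0.34722794  0.94457474
 -0.27367918]
```

View pics/w6.png

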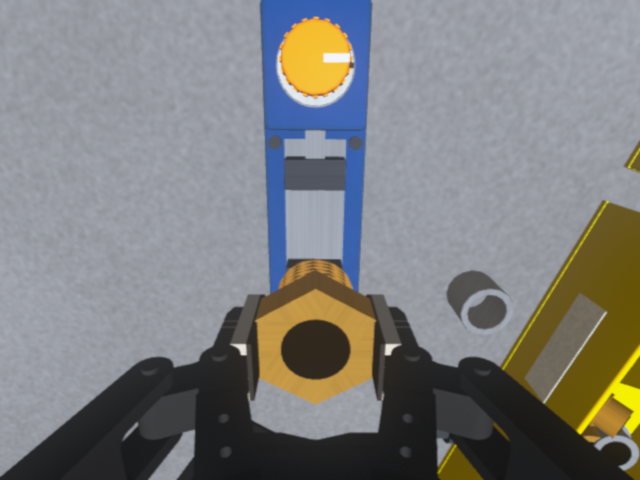

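The wrist view shows the cap top centred at (316,57), the gear head's near top edge at row 128 (264..366), and the moving jaw's face edge at row 190 (286..345). I'll compute the vice frame from these.

```bash
python3 -c "
from h import *
f='pics/w6.png'
h=cv2.cvtColor(cv2.imread(f),cv2.COLOR_BGR2HSV);m=cv2.inRange(h,(8,180,190),(24,255,255));m[120:]=0;m[:,:240]=0;m[:,400:]=0
(c,r)=cv2.minEnclosingCircle(cv2.convexHull(max(cv2.findContours(m,0,2)[0],key=cv2.contourArea)));print(c,r)
cap=ray(f,*c,.107);print('cap',cap)
gl,gr=ray(f,264,128,.065),ray(f,366,128,.065);jl,jr=ray(f,286,190,.046),ray(f,345,190,.046)
print('gear w',np.linalg.norm(gl-gr),'jaw w',np.linalg.norm(jl-jr))
G=(gl+gr)/2;J=(jl+jr)/2
for P,L in[(G,38),(J,81)]: d=cap-P;print('dist',np.hypot(*d[:2]),L,'ang',np.arctan2(d[1],d[0]))
for a,b in [((262,10),(264,127)),((371,10),(366,127))]:
  d=ray(f,*a,.065)-ray(f,*b,.065);print(np.arctan2(d[1],d[0]))
for L in [(gl,gr),(jl,jr)]: d=L[1]-L[0];print(np.arctan2(d[1],d[0])+np.pi/2)
s=ctrl.state();t=R.from_quat(s['tcp_rot']).as_matrix();print('toolx',np.arctan2(t[1,0],t[0,0]))
for th in [1.917]:
  y=np.array([np.cos(th),np.sin(th)]);print('nest from cap',cap[:2]-.105*y,'from G',G[:2]-.067*y,'from J',J[:2]-.024*y)
"
```

```text
(315.0, 57.0) 39.012916564941406
cap [0.5131017  0.24965527 0.107     ]
gear w 0.06505149057336636 jaw w 0.04259009149917804
dist 0.03680333727447774 38 ang 1.9196723597742134
dist 0.08104914719899428 81 ang 1.9240111993299938
1.8944214317029962
1.9179232700721693
1.9196619364667464
1.9195330955120933
toolx 1.9173628796795543
nest from cap [0.54873126 0.15088517] from G [0.54841767 0.15204432] from J [0.54928179 0.15103363]
```

servo_tool(increments=[{"jaw":0.03,"x":0.001,"y":0,"z":-0.03,"rx":0,"ry":0,"rz":0},{"jaw":0.03,"x":0.001,"y":0,"z":-0.07,"rx":0,"ry":0,"rz":0},{"jaw":0.03,"x":0.001,"y":0,"z":-0.1,"rx":0,"ry":0,"rz":0},{"jaw":0.03,"x":0.001,"y":0,"z":-0.115,"rx":0,"ry":0,"rz":0},{"jaw":0.03,"x":0.001,"y":0,"z":-0.122,"rx":0,"ry":0,"rz":0},{"jaw":0.03,"x":0.001,"y":0,"z":-0.125,"rx":0,"ry":0,"rz":0},{"jaw":0.03,"x":0.001,"y":0,"z":-0.127,"rx":0,"ry":0,"rz":0},{"jaw":0.03,"x":0.001,"y":0,"z":-0.127,"rx":0,"ry":0,"rz":0}])

```text
time_s: 10.35
tcp_pos: [0.5487, 0.1513, 0.0133]
tcp_rot: [0.574, 0.819, 0.0, 0.0]
ft_force: [0.7, -0.2, -2.0]
gripper_width: 0.0412
grip_force: 61.2
```

No contact yet. I'll creep down.

servo_tool(increments=[{"jaw":0.03,"x":0,"y":0,"z":-0.001,"rx":0,"ry":0,"rz":0},{"jaw":0.03,"x":0,"y":0,"z":-0.002,"rx":0,"ry":0,"rz":0},{"jaw":0.03,"x":0,"y":0,"z":-0.002,"rx":0,"ry":0,"rz":0}])

```text
time_s: 10.72
tcp_pos: [0.5483, 0.1512, 0.0107]
tcp_rot: [0.574, 0.819, -0.0, 0.0]
ft_force: [-0.3, -0.1, -2.4]
gripper_width: 0.0407
grip_force: 61.2
```

servo_tool(increments=[{"jaw":0.03,"x":0,"y":0,"z":-0.001,"rx":0,"ry":0,"rz":0},{"jaw":0.03,"x":0,"y":0,"z":-0.001,"rx":0,"ry":0,"rz":0}])

```text
time_s: 10.98
tcp_pos: [0.5483, 0.1512, 0.0096]
tcp_rot: [0.574, 0.819, -0.0, -0.0]
ft_force: [0.8, -0.0, -1.5]
gripper_width: 0.041
grip_force: 61.2
```

servo_tool(increments=[{"jaw":0.03,"x":0,"y":0,"z":-0.001,"rx":0,"ry":0,"rz":0},{"jaw":0.03,"x":0,"y":0,"z":-0.001,"rx":0,"ry":0,"rz":0}])

```text
time_s: 11.22
tcp_pos: [0.5484, 0.1512, 0.0095]
tcp_rot: [0.574, 0.819, -0.0, 0.0]
ft_force: [-2.5, -1.7, 6.1]
gripper_width: 0.0409
grip_force: 62.2
```

The bushing has touched down with about 8 N. Releasing, rising, then going over to the cap and winding the wrist counter-clockwise so one grip can do the whole turn.

servo_tool(increments=[{"jaw":0.05,"x":0,"y":0,"z":0,"rx":0,"ry":0,"rz":0},{"jaw":0.08,"x":0,"y":0,"z":0,"rx":0,"ry":0,"rz":0},{"jaw":0.08,"x":0,"y":0,"z":0,"rx":0,"ry":0,"rz":0},{"jaw":0.08,"x":0,"y":0,"z":0,"rx":0,"ry":0,"rz":0},{"jaw":0.08,"x":0,"y":0,"z":0.02,"rx":0,"ry":0,"rz":0},{"jaw":0.08,"x":0,"y":0,"z":0.06,"rx":0,"ry":0,"rz":0},{"jaw":0.08,"x":0,"y":0,"z":0.1,"rx":0,"ry":0,"rz":0},{"jaw":0.08,"x":0,"y":0,"z":0.12,"rx":0,"ry":0,"rz":0.1},{"jaw":0.08,"x":-0.018,"y":0.049,"z":0.12,"rx":0,"ry":0,"rz":0.25},{"jaw":0.08,"x":-0.0355,"y":0.0985,"z":0.12,"rx":0,"ry":0,"rz":0.4},{"jaw":0.08,"x":-0.0355,"y":0.0985,"z":0.12,"rx":0,"ry":0,"rz":0.55}])

```text
time_s: 12.6
tcp_pos: [0.5106, 0.2553, 0.131]
tcp_rot: [0.323, 0.946, 0.002, 0.0]
ft_force: [1.0, -1.1, -0.0]
gripper_width: 0.0803
grip_force: 0.0
```

```bash
python3 -c "
from loc import *
s=ctrl.state();print(s['tcp_pos'],s['joint_pos'],s['moment'])
snap('side','pics/s7.png');f='pics/s7.png'
print(proj(f,(.5488,.1512,.071)))
u,v=map(int,proj(f,(.5488,.1512,.071)))
try: print(brass(f,.071,(v-22,v+22,u-30,u+30)))
except Exception as e: print(e)
"
```

```text
[0.51062289 0.25529163 0.13101637] [ 0.06655695  0.54463378 -0.77304633  1.82143562  0.45562733  0.9590275
  0.01012553] [-0.02868604 -0.01501258  0.02866058]
[np.float64(265.1400400129573), np.float64(305.93873176971846)]
(array([0.54138455, 0.14644595]), np.float64(0.35000000000000003), np.float64(0.035561951542637076))
```

servo_tool(increments=[{"jaw":0.07,"x":0,"y":0,"z":0,"rx":0,"ry":0,"rz":0.18},{"jaw":0.07,"x":0,"y":0,"z":0,"rx":0,"ry":0,"rz":0.36},{"jaw":0.07,"x":0,"y":0,"z":0,"rx":0,"ry":0,"rz":0.54},{"jaw":0.07,"x":0,"y":0,"z":0,"rx":0,"ry":0,"rz":0.72},{"jaw":0.07,"x":0,"y":0,"z":0,"rx":0,"ry":0,"rz":0.9},{"jaw":0.07,"x":0,"y":0,"z":0,"rx":0,"ry":0,"rz":1.08},{"jaw":0.07,"x":0,"y":0,"z":0,"rx":0,"ry":0,"rz":1.26},{"jaw":0.07,"x":0,"y":0,"z":0,"rx":0,"ry":0,"rz":1.44},{"jaw":0.07,"x":0,"y":0,"z":0,"rx":0,"ry":0,"rz":1.62},{"jaw":0.07,"x":0,"y":0,"z":0,"rx":0,"ry":0,"rz":1.8},{"jaw":0.07,"x":0,"y":0,"z":0,"rx":0,"ry":0,"rz":1.98},{"jaw":0.07,"x":0,"y":0,"z":0,"rx":0,"ry":0,"rz":2.1}])

```text
time_s: 14.15
tcp_pos: [0.5135, 0.2487, 0.1294]
tcp_rot: [-0.655, 0.756, -0.0, -0.0]
ft_force: [0.1, -0.3, 0.3]
gripper_width: 0.0698
grip_force: 0.0
```

```bash
cat > cap.py <<'E'
from h import *
def cap(f):
    """cap top centre (world) and stripe direction angle"""
    img=cv2.imread(f);h=cv2.cvtColor(img,cv2.COLOR_BGR2HSV)
    m=cv2.inRange(h,(8,180,170),(24,255,255))
    d=np.load(f.replace('.png','.npy'),allow_pickle=True).item();u,v=map(int,proj(f,(.513,.2497,.107)))
    k=np.zeros_like(m);cv2.circle(k,(u,v),95,255,-1);m&=k
    c=cv2.convexHull(max(cv2.findContours(m,0,2)[0],key=cv2.contourArea));(cc,r)=cv2.minEnclosingCircle(c)
    P=ray(f,*cc,.107);w=cv2.inRange(h,(0,0,170),(180,60,255));k[:]=0;cv2.circle(k,(int(cc[0]),int(cc[1])),int(r*.93),255,-1)
    ys,xs=np.nonzero(w&k);a=None
    if len(xs)>5: q=ray(f,np.median(xs),np.median(ys),.107)-P;a=np.arctan2(q[1],q[0]),np.hypot(*q[:2]),len(xs)
    return P,cc,r,a
E
python3 -c "
from cap import *
snap('wrist','pics/w7.png');s=ctrl.state();print(s['tcp_pos'],s['tcp_rot'],s['joint_pos'])
print(cap('pics/w7.png'));print(cap('pics/w6.png'))"
```

```text
[0.51343033 0.24868717 0.12918245] [-6.56273906e-01  7.54522672e-01 -2.66344357e-04 -1.64328645e-04] [ 0.32753314  0.7932904  -1.21940354  1.80765013  0.82035288  1.15646751
  1.83294537]
(array([0.51291657, 0.24720901, 0.107     ]), (318.4860534667969, 256.37237548828125), 31.60323715209961, (np.float64(0.5396292875967879), np.float64(0.011324277648546148), 134))
(array([0.5131017 , 0.24965527, 0.107     ]), (315.0, 57.0), 39.012916564941406, (np.float64(0.3489981327238148), np.float64(0.010563767915166023), 229))
```

servo_tool(increments=[{"jaw":0.07,"x":0,"y":0,"z":-0.04,"rx":0,"ry":0,"rz":0},{"jaw":0.07,"x":0,"y":0,"z":-0.065,"rx":0,"ry":0,"rz":0},{"jaw":0.07,"x":0,"y":0,"z":-0.08,"rx":0,"ry":0,"rz":0},{"jaw":0.07,"x":0,"y":0,"z":-0.085,"rx":0,"ry":0,"rz":0},{"jaw":0.025,"x":0,"y":0,"z":-0.085,"rx":0,"ry":0,"rz":0},{"jaw":0.025,"x":0,"y":0,"z":-0.085,"rx":0,"ry":0,"rz":0},{"jaw":0.025,"x":0,"y":0,"z":-0.085,"rx":0,"ry":0,"rz":0},{"jaw":0.025,"x":0,"y":0,"z":-0.085,"rx":0,"ry":0,"rz":0},{"jaw":0.025,"x":0,"y":0,"z":-0.085,"rx":0,"ry":0,"rz":0}])

```text
time_s: 15.32
tcp_pos: [0.512, 0.2504, 0.0451]
tcp_rot: [-0.655, 0.756, 0.0, -0.0]
ft_force: [-4.0, -1.1, 5.3]
gripper_width: 0.0346
grip_force: 59.4
```

```bash
cat > st.py <<'E'
from cap import *
s=ctrl.state();t=R.from_quat(s['tcp_rot']).as_matrix();print('t',s['time_s'],'pos',s['tcp_pos'].round(4),'F',s['ft_force'].round(1),'M',s['moment'].round(3),'w',s['gripper_width'],'yaw',np.arctan2(t[1,1],t[0,1]).round(4),'q',s['joint_pos'].round(2))
E
python3 st.py
```

```text
t 15.325 pos [0.512  0.2504 0.0451] F [-4.  -1.1  5.3] M [-0.287  0.949 -0.014] w 0.0345603743627512 yaw 2.9994 q [ 0.26  0.88 -1.11  1.86  0.93  1.04  1.75]
```

servo_tool(increments=[{"jaw":0.025,"x":0,"y":0,"z":0,"rx":0,"ry":0,"rz":-0.15},{"jaw":0.025,"x":0,"y":0,"z":0,"rx":0,"ry":0,"rz":-0.3},{"jaw":0.025,"x":0,"y":0,"z":0,"rx":0,"ry":0,"rz":-0.45},{"jaw":0.025,"x":0,"y":0,"z":0,"rx":0,"ry":0,"rz":-0.6},{"jaw":0.025,"x":0,"y":0,"z":0,"rx":0,"ry":0,"rz":-0.75},{"jaw":0.025,"x":0,"y":0,"z":0,"rx":0,"ry":0,"rz":-0.9},{"jaw":0.025,"x":0,"y":0,"z":0,"rx":0,"ry":0,"rz":-1.05},{"jaw":0.025,"x":0,"y":0,"z":0,"rx":0,"ry":0,"rz":-1.2}])

```text
time_s: 16.32
tcp_pos: [0.5126, 0.2498, 0.0451]
tcp_rot: [-0.112, 0.994, -0.0, 0.0]
ft_force: [-3.3, -1.8, 5.5]
gripper_width: 0.0344
grip_force: 59.4
```

```bash
python3 st.py
```

```text
t 16.325 pos [0.5126 0.2498 0.0451] F [-3.3 -1.8  5.5] M [-0.496  0.683  0.1  ] w 0.0343586081115877 yaw 1.7945 q [ 0.14  0.74 -0.88  1.86  0.73  0.9   0.69]
```

servo_tool(increments=[{"jaw":0.025,"x":0,"y":0,"z":0,"rx":0,"ry":0,"rz":-0.12},{"jaw":0.025,"x":0,"y":0,"z":0,"rx":0,"ry":0,"rz":-0.24},{"jaw":0.025,"x":0,"y":0,"z":0,"rx":0,"ry":0,"rz":-0.36}])

```text
time_s: 16.7
tcp_pos: [0.5126, 0.2496, 0.0451]
tcp_rot: [0.068, 0.998, -0.001, 0.0]
ft_force: [-2.8, -3.0, 6.8]
gripper_width: 0.0345
grip_force: 59.4
```

```bash
python3 st.py
```

```text
t 16.7 pos [0.5126 0.2496 0.0451] F [-2.8 -3.   6.8] M [-0.663  0.686  0.087] w 0.034456425722734225 yaw 1.4354 q [ 0.09  0.7  -0.81  1.87  0.66  0.86  0.38]
```

servo_tool(increments=[{"jaw":0.025,"x":0,"y":0,"z":0,"rx":0,"ry":0,"rz":-0.12},{"jaw":0.025,"x":0,"y":0,"z":0,"rx":0,"ry":0,"rz":-0.24},{"jaw":0.025,"x":0,"y":0,"z":0,"rx":0,"ry":0,"rz":-0.36}])

```text
time_s: 17.08
tcp_pos: [0.5125, 0.2494, 0.0451]
tcp_rot: [0.245, 0.969, -0.001, 0.0]
ft_force: [-4.0, -3.6, 7.1]
gripper_width: 0.0343
grip_force: 59.5
```

```bash
python3 st.py
```

```text
t 17.075 pos [0.5125 0.2494 0.0451] F [-4.  -3.6  7.1] M [-0.745  0.719  0.078] w 0.034299725129316526 yaw 1.0754 q [ 0.04  0.67 -0.73  1.87  0.6   0.83  0.07]
```

servo_tool(increments=[{"jaw":0.025,"x":0,"y":0,"z":0,"rx":0,"ry":0,"rz":-0.12},{"jaw":0.025,"x":0,"y":0,"z":0,"rx":0,"ry":0,"rz":-0.24},{"jaw":0.025,"x":0,"y":0,"z":0,"rx":0,"ry":0,"rz":-0.36}])

```text
time_s: 17.45
tcp_pos: [0.5123, 0.2491, 0.0451]
tcp_rot: [0.415, 0.91, -0.001, 0.0]
ft_force: [-3.8, -3.6, 8.4]
gripper_width: 0.0343
grip_force: 59.6
```

```bash
python3 st.py
```

```text
t 17.45 pos [0.5123 0.2491 0.0451] F [-3.8 -3.6  8.4] M [-0.884  0.885  0.113] w 0.034342932338015233 yaw 0.7154 q [-0.02  0.64 -0.65  1.87  0.53  0.8  -0.23]
```

servo_tool(increments=[{"jaw":0.025,"x":0,"y":0,"z":0,"rx":0,"ry":0,"rz":-0.12},{"jaw":0.025,"x":0,"y":0,"z":0,"rx":0,"ry":0,"rz":-0.24},{"jaw":0.025,"x":0,"y":0,"z":0,"rx":0,"ry":0,"rz":-0.36}])

```text
time_s: 17.82
tcp_pos: [0.5121, 0.249, 0.0451]
tcp_rot: [0.571, 0.821, -0.001, 0.0]
ft_force: [-4.7, -3.8, 8.3]
gripper_width: 0.0344
grip_force: 59.6
```

```bash
python3 st.py
```

```text
t 17.825 pos [0.5121 0.249  0.0451] F [-4.7 -3.8  8.3] M [-0.929  0.989  0.128] w 0.03443744426343544 yaw 0.3554 q [-0.08  0.61 -0.56  1.88  0.45  0.78 -0.54]
```

servo_tool(increments=[{"jaw":0.025,"x":0,"y":0,"z":0,"rx":0,"ry":0,"rz":-0.12},{"jaw":0.025,"x":0,"y":0,"z":0,"rx":0,"ry":0,"rz":-0.24},{"jaw":0.025,"x":0,"y":0,"z":0,"rx":0,"ry":0,"rz":-0.36}])

```text
time_s: 18.2
tcp_pos: [0.5118, 0.249, 0.045]
tcp_rot: [0.709, 0.705, -0.001, 0.0]
ft_force: [-5.1, -4.1, 9.1]
gripper_width: 0.0341
grip_force: 59.7
```

```bash
python3 st.py
```

```text
t 18.2 pos [0.5118 0.249  0.045 ] F [-5.1 -4.1  9.1] M [-0.938  1.189  0.051] w 0.034052608602583495 yaw -0.0046 q [-0.14  0.59 -0.48  1.88  0.38  0.76 -0.84]
```

servo_tool(increments=[{"jaw":0.025,"x":0,"y":0,"z":0,"rx":0,"ry":0,"rz":-0.12},{"jaw":0.025,"x":0,"y":0,"z":0,"rx":0,"ry":0,"rz":-0.24},{"jaw":0.025,"x":0,"y":0,"z":0,"rx":0,"ry":0,"rz":-0.36}])

```text
time_s: 18.58
tcp_pos: [0.5116, 0.2491, 0.045]
tcp_rot: [0.823, 0.568, -0.001, 0.001]
ft_force: [-5.2, -4.0, 9.2]
gripper_width: 0.0344
grip_force: 59.7
```

```bash
python3 st.py
```

```text
t 18.575 pos [0.5116 0.2491 0.045 ] F [-5.2 -4.   9.2] M [-0.912  1.198  0.292] w 0.03444362990363268 yaw -0.3634 q [-0.21  0.57 -0.39  1.89  0.31  0.74 -1.14]
```

servo_tool(increments=[{"jaw":0.025,"x":0,"y":0,"z":0,"rx":0,"ry":0,"rz":-0.05},{"jaw":0.025,"x":0,"y":0,"z":0,"rx":0,"ry":0,"rz":-0.05}])

```text
time_s: 18.82
tcp_pos: [0.5116, 0.2491, 0.045]
tcp_rot: [0.836, 0.548, -0.001, 0.001]
ft_force: [-6.0, -4.2, 9.9]
gripper_width: 0.0346
grip_force: 59.8
```

```bash
python3 st.py; python3 -c "
from cap import *
snap('wrist','pics/w8.png');print(cap('pics/w8.png'))"
```

```text
t 18.825 pos [0.5116 0.2491 0.045 ] F [-6.  -4.2  9.9] M [-0.843  1.245  0.137] w 0.034557678079158945 yaw -0.4101 q [-0.22  0.57 -0.38  1.89  0.3   0.74 -1.18]
(array([0.5146082 , 0.25179939, 0.107     ]), (316.0, 342.0), 50.15984344482422, (np.float64(-2.85131582323808), np.float64(0.011760087239888603), 329))
```

servo_tool(increments=[{"jaw":0.025,"x":0,"y":0,"z":0,"rx":0,"ry":0,"rz":-0.05},{"jaw":0.025,"x":0,"y":0,"z":0,"rx":0,"ry":0,"rz":-0.1}])

```text
time_s: 19.12
tcp_pos: [0.5115, 0.2492, 0.045]
tcp_rot: [0.863, 0.505, -0.001, 0.0]
ft_force: [-5.7, -4.3, 10.8]
gripper_width: 0.0348
grip_force: 59.8
```

```bash
python3 st.py
```

```text
t 19.125 pos [0.5115 0.2492 0.045 ] F [-5.7 -4.3 10.8] M [-0.881  1.218  0.416] w 0.034797415670050694 yaw -0.511 q [-0.24  0.57 -0.35  1.89  0.28  0.74 -1.26]
```

servo_tool(increments=[{"jaw":0.025,"x":0,"y":0,"z":0,"rx":0,"ry":0,"rz":-0.05},{"jaw":0.025,"x":0,"y":0,"z":0,"rx":0,"ry":0,"rz":-0.1}])

```text
time_s: 19.38
tcp_pos: [0.5115, 0.2492, 0.045]
tcp_rot: [0.887, 0.462, -0.001, 0.001]
ft_force: [-6.2, -4.3, 10.2]
gripper_width: 0.0343
grip_force: 59.7
```

```bash
python3 st.py; for i in 1 2 3 4 5; do python3 -c "
from h import *
viewer.get_image('side');print(ctrl.state()['moment'][2],ctrl.state()['effort'][6])"; done; python3 -c "
from cap import *
snap('wrist','pics/w9.png');print(cap('pics/w9.png'))
for f in ('w8','w9'):
  a=cv2.imread('pics/%s.png'%f)[240:440,216:416];cv2.imwrite('pics/c%s.png'%f,cv2.resize(a,(400,400)))
cv2.imwrite('pics/c9.png',np.hstack([cv2.imread('pics/cw8.png'),cv2.imread('pics/cw9.png')]))
"
```

```text
t 19.375 pos [0.5115 0.2492 0.045 ] F [-6.2 -4.3 10.2] M [-0.911  1.264  0.34 ] w 0.03432484848679166 yaw -0.6109 q [-0.26  0.56 -0.33  1.89  0.26  0.73 -1.35]
0.28045119639041866 -0.3766580577939749
0.19215811581884007 -0.4049996193498373
0.2265128827407407 -0.24509682320058346
0.15904513291134834 -0.20879484247416258
0.21000244443925192 -0.205957037396729
(array([0.51514387, 0.252192  , 0.107     ]), (315.3205871582031, 340.5431823730469), 50.46792221069336, (np.float64(-2.999766441603434), np.float64(0.011975542478013345), 317))
```

Torque while turning now reads 0.34–0.42 N m, so the clutch is giving, with slip between 0.25 and 0.6 rad. I'll let go and look from the tick's side to measure it.

servo_tool(increments=[{"jaw":0.07,"x":0,"y":0,"z":0,"rx":0,"ry":0,"rz":0},{"jaw":0.07,"x":0,"y":0,"z":0,"rx":0,"ry":0,"rz":0},{"jaw":0.07,"x":0,"y":0,"z":0,"rx":0,"ry":0,"rz":0},{"jaw":0.07,"x":0,"y":0,"z":0.03,"rx":0,"ry":0,"rz":0},{"jaw":0.07,"x":0,"y":0,"z":0.085,"rx":0,"ry":0,"rz":0.18},{"jaw":0.07,"x":0,"y":0,"z":0.085,"rx":0,"ry":0,"rz":0.36},{"jaw":0.07,"x":0,"y":0,"z":0.085,"rx":0,"ry":0,"rz":0.54},{"jaw":0.07,"x":0,"y":0,"z":0.085,"rx":0,"ry":0,"rz":0.72},{"jaw":0.07,"x":0,"y":0,"z":0.085,"rx":0,"ry":0,"rz":0.9},{"jaw":0.07,"x":0,"y":0,"z":0.085,"rx":0,"ry":0,"rz":1.08},{"jaw":0.07,"x":0,"y":0,"z":0.085,"rx":0,"ry":0,"rz":1.26},{"jaw":0.07,"x":0,"y":0,"z":0.085,"rx":0,"ry":0,"rz":1.44}])

```text
time_s: 21.18
tcp_pos: [0.513, 0.2498, 0.1287]
tcp_rot: [0.36, 0.933, 0.0, 0.0]
ft_force: [-0.1, 0.2, 0.1]
gripper_width: 0.0703
grip_force: 0.0
```

servo_tool(increments=[{"jaw":0.07,"x":0,"y":0,"z":0,"rx":0,"ry":0,"rz":0.18},{"jaw":0.07,"x":0,"y":0,"z":0,"rx":0,"ry":0,"rz":0.36},{"jaw":0.07,"x":0,"y":0,"z":0,"rx":0,"ry":0,"rz":0.54},{"jaw":0.07,"x":0,"y":0,"z":0,"rx":0,"ry":0,"rz":0.72},{"jaw":0.07,"x":0,"y":0,"z":0,"rx":0,"ry":0,"rz":0.9},{"jaw":0.07,"x":0,"y":0,"z":0,"rx":0,"ry":0,"rz":1.06},{"jaw":0.07,"x":0,"y":0,"z":0,"rx":0,"ry":0,"rz":1.06},{"jaw":0.07,"x":0,"y":0,"z":0,"rx":0,"ry":0,"rz":1.06}])

```text
time_s: 22.18
tcp_pos: [0.5129, 0.2497, 0.1286]
tcp_rot: [-0.157, 0.988, 0.0, -0.0]
ft_force: [-0.4, 0.2, 0.3]
gripper_width: 0.0701
grip_force: 0.0
```

```bash
python3 st.py; python3 -c "
from cap import *
snap('wrist','pics/w10.png');print(cap('pics/w10.png'))
f='pics/w10.png';u,v=proj(f,(.513,.249,.09));u=int(u);v=int(v);print(u,v,proj(f,(.5488,.1512,.071)))
A=cv2.resize(cv2.imread(f)[v-60:v+60,u-60:u+60],(480,480),interpolation=2)
snap('scene','pics/sc10.png');g='pics/sc10.png';x,y=map(int,proj(g,(.545,.16,.06)));print(x,y)
B=cv2.resize(cv2.imread(g)[y-40:y+40,x-26:x+26],(312,480),interpolation=2)
cv2.imwrite('pics/c10.png',np.hstack([A,B]))"
```

```text
t 22.175 pos [0.5129 0.2497 0.1286] F [-0.4  0.2  0.3] M [ 0.043 -0.006 -0.017] w 0.07014144704211175 yaw 1.8861 q [ 0.18  0.62 -0.94  1.82  0.58  1.01  0.89]
(array([0.51088289, 0.24879149, 0.107     ]), (315.695556640625, 253.56683349609375), 31.833030700683594, (np.float64(2.8687993969070313), np.float64(0.008282825616305283), 167))
314 246 [np.float64(155.84814263815537), np.float64(241.39994017027985)]
376 211
```

View pics/c10.png

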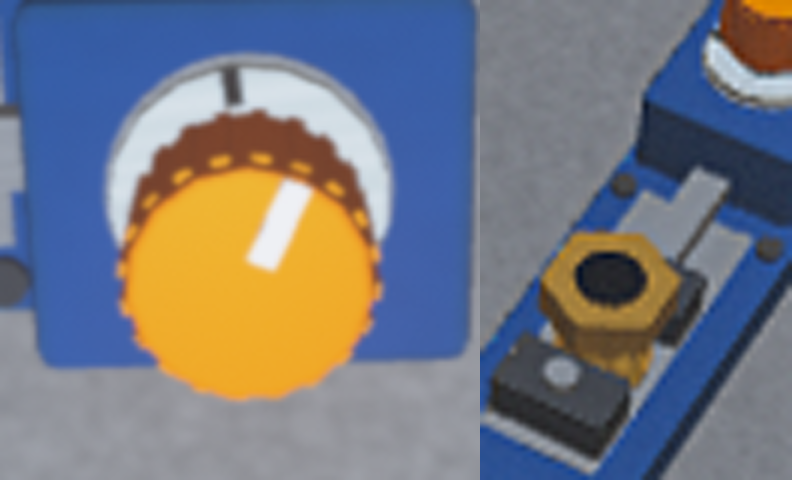

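The left half shows the tick at crop (230,67)-(235,105) and the stripe from (262,267) to (298,183), run clockwise past it. The right half shows the bushing upright between the jaws.

```bash
python3 -c "
from h import *
f='pics/w10.png';p=lambda x,y,z:ray(f,314-60+x/4,246-60+y/4,z)[:2]
a=lambda d:np.arctan2(d[1],d[0])
c7=(p(106,190,.07)+p(392,190,.07))/2;t=p(230,67,.07)-p(235,105,.07);s=p(298,183,.107)-p(262,267,.107)
top=p(250,283,.107);print('cap centre',top,c7)
print('tick dir',a(t),'tick from centre',[a(p(232,86,.07)-np.array(c)) for c in ((.513,.2495),(top))],np.linalg.norm(p(232,86,.07)-top),'stripe',a(s),a(p(280,225,.107)-top))
"
```

```text
cap centre [0.51256694 0.24981888] [0.51128533 0.24932208]
tick dir -2.700967898765257 tick from centre [np.float64(-2.7028778550422903), np.float64(-2.6780806363849217)] 0.019061875028257277 stripe 3.0809328452712825 3.010941551085085
```

The drum has turned 3.04 rad and the slip is about 0.55 rad (31 deg). I'll regrip and add 0.16 rad.

servo_tool(increments=[{"jaw":0.07,"x":0,"y":0,"z":-0.04,"rx":0,"ry":0,"rz":0},{"jaw":0.07,"x":0,"y":0,"z":-0.07,"rx":0,"ry":0,"rz":0},{"jaw":0.07,"x":0,"y":0,"z":-0.083,"rx":0,"ry":0,"rz":0},{"jaw":0.07,"x":0,"y":0,"z":-0.083,"rx":0,"ry":0,"rz":0},{"jaw":0.025,"x":0,"y":0,"z":-0.083,"rx":0,"ry":0,"rz":0},{"jaw":0.025,"x":0,"y":0,"z":-0.083,"rx":0,"ry":0,"rz":0},{"jaw":0.025,"x":0,"y":0,"z":-0.083,"rx":0,"ry":0,"rz":0},{"jaw":0.025,"x":0,"y":0,"z":-0.083,"rx":0,"ry":0,"rz":0},{"jaw":0.025,"x":0,"y":0,"z":-0.083,"rx":0,"ry":0,"rz":0},{"jaw":0.025,"x":0,"y":0,"z":-0.083,"rx":0,"ry":0,"rz":-0.06},{"jaw":0.025,"x":0,"y":0,"z":-0.083,"rx":0,"ry":0,"rz":-0.12},{"jaw":0.025,"x":0,"y":0,"z":-0.083,"rx":0,"ry":0,"rz":-0.165}])

```text
time_s: 23.78
tcp_pos: [0.5137, 0.25, 0.0471]
tcp_rot: [-0.076, 0.997, -0.0, 0.001]
ft_force: [-1.7, -1.3, 6.8]
gripper_width: 0.0343
grip_force: 59.2
```

```bash
python3 st.py
```

```text
t 23.775 pos [0.5137 0.25   0.0471] F [-1.7 -1.3  6.8] M [-0.265  0.202  0.358] w 0.03432090895488549 yaw 1.7234 q [ 0.09  0.7  -0.81  1.87  0.66  0.87  0.67]
```

Torque is 0.358 N m, so the clutch is slipping. Releasing and rising, then checking the stripe by code.

servo_tool(increments=[{"jaw":0.07,"x":0,"y":0,"z":0,"rx":0,"ry":0,"rz":0},{"jaw":0.07,"x":0,"y":0,"z":0,"rx":0,"ry":0,"rz":0},{"jaw":0.07,"x":0,"y":0,"z":0,"rx":0,"ry":0,"rz":0},{"jaw":0.07,"x":0,"y":0,"z":0.03,"rx":0,"ry":0,"rz":0},{"jaw":0.07,"x":-0.001,"y":0,"z":0.083,"rx":0,"ry":0,"rz":0.165},{"jaw":0.07,"x":-0.001,"y":0,"z":0.083,"rx":0,"ry":0,"rz":0.165},{"jaw":0.07,"x":-0.001,"y":0,"z":0.083,"rx":0,"ry":0,"rz":0.165},{"jaw":0.07,"x":-0.001,"y":0,"z":0.083,"rx":0,"ry":0,"rz":0.165}])

```text
time_s: 24.78
tcp_pos: [0.5112, 0.249, 0.1274]
tcp_rot: [-0.158, 0.987, -0.0, -0.001]
ft_force: [0.1, 0.3, -0.3]
gripper_width: 0.07
grip_force: 0.0
```

```bash
python3 st.py; python3 -c "
from cap import *
snap('wrist','pics/w11.png')
for n in ('w10','w11'):
  f='pics/%s.png'%n;h=cv2.cvtColor(cv2.imread(f),cv2.COLOR_BGR2HSV)
  c0=np.array(proj(f,(.5126,.2498,.107)));k=np.zeros(h.shape[:2],np.uint8);cv2.circle(k,tuple(int(x) for x in c0),27,255,-1)
  ys,xs=np.nonzero(cv2.inRange(h,(0,0,170),(180,90,255))&k);P=np.array([ray(f,u,v,.107)[:2] for u,v in zip(xs,ys)])
  vx,vy,_,_=cv2.fitLine(P.astype(np.float32),2,0,.01,.01).ravel();print(n,len(xs),np.arctan2(vy,vx)%np.pi,P.mean(0))
  e=np.array(proj(f,(.5126,.2498,.07)));V=h[:,:,2];T=[]
  for v in range(int(e[1])-36,int(e[1])-8):
    for u in range(280,350):
      if V[v,u]<90 and h[v,u,1]<90:
        p=ray(f,u,v,.07)[:2]-(.5126,.2498)
        if .0185<np.hypot(*p)<.022:T.append(p)
  m=np.mean(T,0);print(' tick',len(T),np.arctan2(m[1],m[0]))
"
```

```text
t 24.775 pos [0.5112 0.249  0.1274] F [ 0.1  0.3 -0.3] M [ 0.014 -0.008 -0.013] w 0.0700384986157645 yaw 1.8884 q [ 0.18  0.62 -0.94  1.82  0.58  1.01  0.89]
w10 172 3.0462172 [0.50300184 0.25060237]
 tick 11 -2.667987936590202
w11 172 2.9419777 [0.50331056 0.25182757]
 tick 12 -2.659603456193928
```

The slip is about 0.68 rad (39 deg), the tick has not moved and the robot is touching nothing. Handing in.

```bash
python3 -c "
from h import *
print(workorder.hand_in())"
```

```text
the job is handed in; nothing more can be done
None
```

The job is handed in: the brass bushing stands clamped upright in the vice, and the cap's clutch has slipped about 39° by wrist-camera measurement, with the gripper let go and clear (the hand-in returned no verdict). On the first two tries the fingers closed above the bushing (about 10 N on its top while it stood on the pad), because the finger tips sit 35–46 mm behind the reported TCP; the third try took it.

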